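# Fold down the sprung receiver rest, prove it, and stand the flask on it

## Robot

A 6-joint arm with a two-finger parallel gripper is mounted at the origin on the work surface. World frame = base frame: x ahead of the robot, y to its left, z up, the work surface at z = 0. Lengths are in m, angles in rad, forces in N, time in s.
With the tool pointing down it reaches from about 0.225 to 0.875 m from the base axis. Payload 3.4 kg.
Tool frame: the origin (TCP) lies at the very end of the fingers, on their centre line; the grasp point (between the pads) lies 19 mm behind it; z points along the fingers, y is the direction in which the jaws open and shut (so a half turn about z gives the same grasp; the last joint's range is limited). The gripper opens to 85 mm and grips with 20 to 120 N. Pads are 22 mm wide; open, the fingers measure 114 mm over their backs; the gripper's body (76 mm by 85 mm) begins 54 mm behind the grasp point. The pads swing forward as they close: fully open they stand 13 mm farther back than shut.
Start: joints at [-1.404, 0.276, 1.505, -0, 1.361, -0.121], TCP at [0.163, -0.551, 0.231] pointing down, gripper open.
Joint ranges: [-2.89, 2.89], [-0.75, 2.08], [0.22, 2.7], [-1.18, 4.32], [0.11, 2.71], [-2.7, 2.7]. Speed limits (rad/s): [2.57, 2.57, 3.14, 3.14, 3.14, 3.14].

## Interface

Orientations are given as a unit quaternion [w, x, y, z].
In Python, from workcell import * gives the robot as it stands. The module is installed in compiled form; this text tells all that it offers.
- The arm moves only by the shell command python3 -m jog 'ROWS' [FORCE]. ROWS is JSON, a list of rows, each a list of 3 entries, a list of its own where there are three numbers: the shift along the tool's x, y, z in mm, then the turn, a rotation vector about the tool's x, y, z in rad, then the opening, from 0 (shut) to 1 (fully open). A call has 1 to 20 rows; each row shifts and turns the pose as measured when the row begins, along the tool's axes as they then stand; what a row does not reach is not made up. A row lasts 1/8 s, in which the tool goes at most 62.5 mm and 10.7 degrees, less where a joint would pass 70% of its speed; a pose out of reach is approached as far as the arm can. A call with a gripper value outside its range is refused whole. The fingers move at their own pace and stop on an object; FORCE is the grip in N (left out, the last holds). Time passes only in rows, so rows that do not move let the fingers close. It gives the time, the measured TCP pose, the force and the opening at its end, in the units of the state.
- get_state(): the state, without advancing time (a new reading comes with each control period).
- read_camera(name): name is "scene" or "top"; returns a dict with "image" (480x640x3 uint8, red, green, blue), "fov_y" (degrees; the focal length in pixels is half the picture's height over the tangent of half this angle, whatever the lens; pixels are square), "cx", "cy" (the principal point, pixels), "k1" (the pictures are not rectified: a ray, as slopes to the right and down, at radius r is drawn at 1 + k1 r^2 times it, then the intrinsics apply), "world_to_cam" (4x4, takes a point from world to camera coordinates). Camera axes: x right, y down, z forward; pixel columns grow to the right and rows downward; lengths in m; the calibration is good to about 2 mm. A picture is of the moment at which its call begins. There is no depth.
- finish_job(): hands the job in, once; it reports no verdict.
The state is a dict: "t": time; "qpos": joint angles; "qd": joint speeds; "tau": joint torques, N m; "ee_pos": TCP position; "eef_rot": TCP orientation; "force": force on the tool from outside, world axes, zero at the start; "torque": the same for the moment, N m; "finger_gap": opening from 0.0 (shut) to 1.0 (fully open).
Only numpy, scipy, OpenCV 4.12 (cv2) and the standard library are available. Lean on these libraries where they do the work, as an engineer would, in place of code of your own. Each camera call takes 0.05 s, during which the arm holds its last target. There are 200 camera calls.

## Task

Push the folded-up sprung flask rest steadily over its centre so that it snaps down level on its stop, then lean straight down on its cork mat for about half a second with roughly one kilogram's weight to prove that it holds; never push on the rest with as much as two and a half kilograms, not even as a knock. Then stand the conical flask upright on the middle of the mat, setting it down gently and letting go only once the mat bears it, and leave the beaker, the bottle and the cork ring where they are.

Things in the scene. Friction and masses are not known exactly. Their poses are not given: they have to be found in the camera images.
- stand: Fold-down flask rest. Rusty cast foot fixed to the bench, 220 (x) x 170 (y) x 22 mm high; origin under its centre, z up. Two cheeks (x -77 to -43 mm, 86 mm high, outer faces at y +-64) carry the hinge; a spring strut and crank stand at y = +66 to +85, under 100 mm high. A stop post with rubber buffer stands at x = 85 mm, top 65 mm high. The plate folds up to the -x side (robot's side) and down over +x.
- hinge (a point): Middle of the sprung hinge's axis, fixed on the stand at x = -60, y = 0, z = 75 mm of its frame; the axis is parallel to the stand's y. The steel plate on it reaches 156 mm from the axis, is 108 mm wide and 14 mm thick. Folded up it leans 15 degrees past upright towards the robot, cork mat facing the robot; folded down it lies level, mat uppermost, its steel face 79 mm above the bench.
- rest (a joint): Plate angle, rad: 0 folded up on its rear stop, 0.26 upright, 1.833 level on its front stop. The spring holds it at either stop. At 0 it resists with about 1.3 N m (11 N pushed 120 mm from the axis, 26 N at 50 mm), ever less towards the over-centre point near 0.9, past which it drives the plate down by itself and keeps it there.
- seat (a point): Middle of the plate's mat side, 85 mm from the hinge axis, on the steel face under the cork. x runs along the plate away from the hinge, z out of the mat. The mat is fixed, 130 (x) x 98 mm, and its surface stands 3 to 11 mm proud of this point: mats differ and the thickness is not reported; feel for it.
- flask: Empty conical glass flask, 118 mm high, about 0.14 kg; origin at the centre of its underside, z up. Base 73 mm across, tapering from 8 mm to 70 mm height to a straight neck 30 mm across (70 to 111 mm high), then a rim 35 mm across.
- beaker: Bystander: open glass beaker, 68 mm across, 85 mm high; origin under its centre.
- bottle: Bystander: brown glass reagent bottle with black cap, 60 mm across, 120 mm high; origin under its centre.
- cork_ring: Bystander: low round cork flask ring, 90 mm across, 26 mm high; origin under its centre.
Things that resemble listed ones, but are neither listed nor needed, are in the scene too. What is shaped like the flask but green, pink or red is not meant.

How it is judged:
On the way, in this order (a step that is already met when the one before it is completed fails the run):
1. the rest has gone over centre and is on its way down (value of joint rest above 1.3 rad).
2. with the rest level on its stop, the fingers lean on it with 6 N or more for 0.3 s (value of joint rest above 1.78 rad and contact force between the fingers and stand above 6 N), for 0.3 s.
3. the flask, still held, touches down on the rest within 35 mm of the mat's middle (contact force between flask and stand above 0.3 N and contact force between the fingers and flask above 0.5 N and horizontal distance between flask and seat below 0.035 m and z of flask in the frame of seat below 0.02 m), for 0.1 s.
At the end, for the whole second after the job is handed in: The rest is down on its stop (joint above 1.78 rad) and the flask stands still and upright (within 0.1 rad) on the mat, its centre within 30 mm of the mat's middle, released (value of joint rest above 1.78 rad and horizontal distance between flask and seat below 0.03 m and z of flask in the frame of seat between 0 and 0.014 m and angle between flask's own z axis and vertical below 0.1 rad and linear speed of flask below 0.02 m/s and contact force between flask and stand above 0.3 N); the robot touches nothing.
It fails at once if the robot pushes on the rest with more than 25 N (contact force between any of the fingers, the arm and stand above 25 N).
It fails at once if the flask is banged or pressed on the rest with more than 15 N (contact force between flask and stand above 15 N).
It fails at once if the flask is tipped over (angle between flask's own z axis and vertical above 0.6 rad).
It fails at once if a bystander is displaced by more than 20 mm (distance of any of beaker, bottle, cork_ring from where it was at the start of the episode above 0.02 m).
It also fails if it takes over 72 s, if anything falls off the work surface, if the arm or the gripper's body presses on something with over 40 N, if the wrist force passes 120 N, or if a joint passes its speed limit or range.

## Working session

There is one attempt and no reset: what is moved stays moved. The work goes in short steps, Python scripts to look and compute and a shell command to move; the robot and the scene stay as the last step left them, time stands still between calls to the robot, and variables do not carry over. Pictures are saved under pics/ and viewed, about 8 in all and at most 12, crops included, and the job is handed in when it is done.

```bash
mkdir -p pics; cat > h.py <<'E'
import numpy as np, cv2
from workcell import *
def K(c):
    f=240/np.tan(np.radians(c["fov_y"])/2); return f
def project(c,P):
    P=np.atleast_2d(P); W=np.array(c["world_to_cam"]); q=P@W[:3,:3].T+W[:3,3]
    s=q[:,:2]/q[:,2:]; r2=(s**2).sum(1,keepdims=True); return s*(1+c["k1"]*r2)*K(c)+[c["cx"],c["cy"]]
def ray(c,u,v):
    d=(np.array([u,v])-[c["cx"],c["cy"]])/K(c); s=d.copy()
    for _ in range(30): s=d/(1+c["k1"]*(s@s))
    W=np.array(c["world_to_cam"]); R=W[:3,:3]; return -R.T@W[:3,3], R.T@np.array([*s,1])
def onz(c,u,v,z):
    o,d=ray(c,u,v); return o+d*(z-o[2])/d[2]
def snap(name,fn,crop=None,k=1):
    c=read_camera(name); im=c["image"][:,:,::-1]
    cv2.imwrite("pics/raw_"+fn,im)
    if crop: x0,y0,x1,y1=crop; im=cv2.resize(im[y0:y1,x0:x1],None,fx=k,fy=k,interpolation=cv2.INTER_CUBIC)
    cv2.imwrite("pics/"+fn,im); return c
E
python3 - <<'E'
from h import *
a=snap("scene","s0.png");b=snap("top","t0.png")
for c in(a,b): print({k:v for k,v in c.items() if k!="image"})
print(get_state())
E
```

```text
{'fov_y': 55.251073482023216, 'cx': 316.63033549602363, 'cy': 241.40252610247853, 'k1': -0.11140039741832085, 'world_to_cam': array([[-6.78751080e-01,  7.34367337e-01, -1.25911116e-03,
         3.17210825e-01],
       [ 6.01667590e-01,  5.55116459e-01, -5.74318578e-01,
        -2.82396354e-01],
       [-4.21061851e-01, -3.90576921e-01, -8.18630922e-01,
         1.32201792e+00],
       [ 0.00000000e+00,  0.00000000e+00,  0.00000000e+00,
         1.00000000e+00]])}
{'fov_y': 56.06929193058635, 'cx': 321.36692787842657, 'cy': 235.638868465075, 'k1': -0.08259867844932187, 'world_to_cam': array([[-0.00451364, -0.99998639, -0.00261513,  0.04787347],
       [-0.98239631,  0.0049226 , -0.18674385,  0.54224752],
       [ 0.18675418,  0.0017262 , -0.98240516,  0.90987031],
       [ 0.        ,  0.        ,  0.        ,  1.        ]])}
{'t': 0.1, 'qpos': array([-1.40400706e+00,  2.76548765e-01,  1.50598475e+00,  3.62271220e-07,
        1.36071170e+00, -1.21007796e-01]), 'qd': array([ 2.57302624e-05, -8.19534361e-04, -3.60509799e-03,  1.32280314e-03,
        1.78197139e-05, -6.83623438e-04]), 'tau': array([ 6.54511005e-04, -4.17701590e+01, -2.46404314e+01, -2.45226929e-04,
        5.70569246e-03,  3.17710658e-06]), 'ee_pos': array([ 0.16312176, -0.55089512,  0.23052519]), 'eef_rot': array([-8.26068521e-04,  9.89664127e-01,  1.43402348e-01, -1.87354528e-05]), 'force': array([ 0.52645098, -0.67684664,  0.77087082]), 'torque': array([-0.06622746,  0.03852022,  0.03157239]), 'finger_gap': 0.9993436214097905}
```

View pics/s0.png

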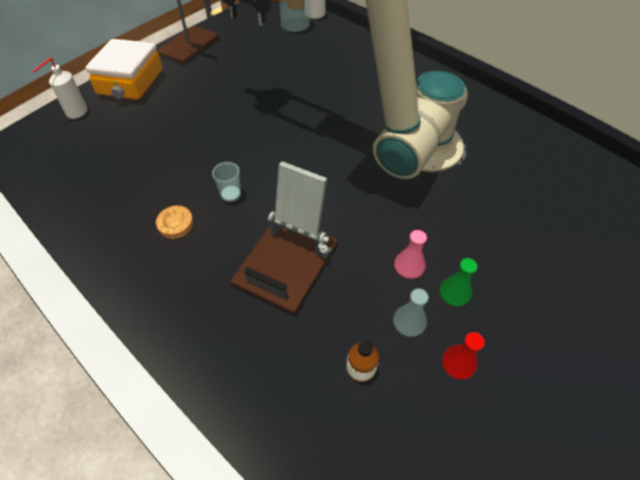

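View pics/t0.png

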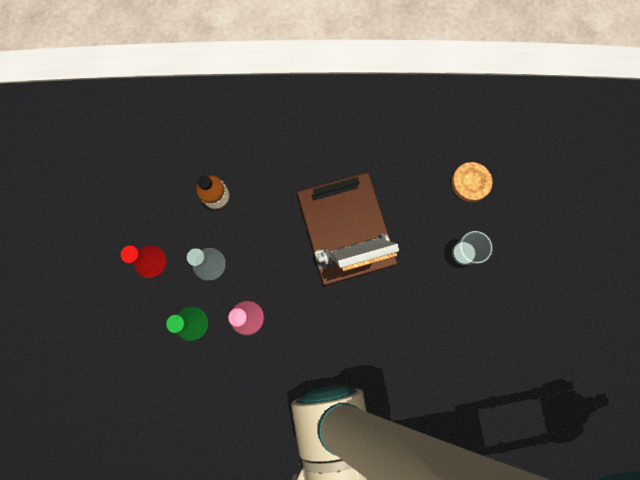

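The scene view has the stand at about (285,265) and four flask shapes: pink (411,262), green (457,290), red (460,360) and clear (411,318). The clear one, at (208,263) in the top view, is the one meant. I'll enlarge crops to read the corners and the base.

```bash
python3 - <<'E'
import cv2,numpy as np
t=cv2.imread("pics/raw_t0.png");s=cv2.imread("pics/raw_s0.png")
f=lambda im,x0,y0,x1,y1,k:cv2.convertScaleAbs(cv2.resize(im[y0:y1,x0:x1],None,fx=k,fy=k,interpolation=cv2.INTER_CUBIC),alpha=1.8)
a=f(t,160,160,420,300,3); cv2.imwrite("pics/tc.png",a)
b=f(s,220,150,440,350,3); cv2.imwrite("pics/sc.png",b)
E
```

```text
(no output)
```

View pics/tc.png

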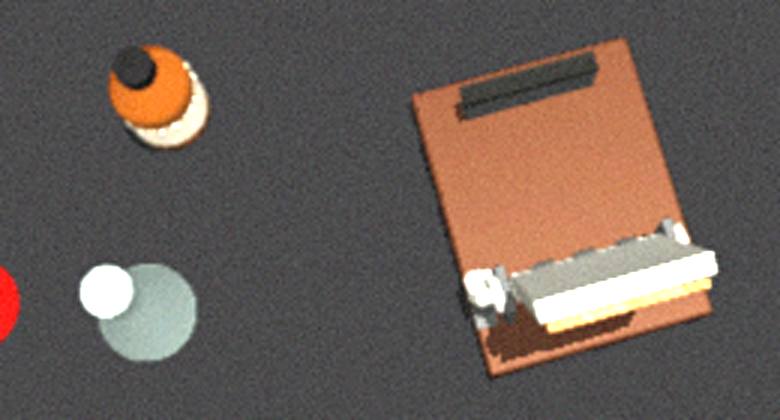

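View pics/sc.png

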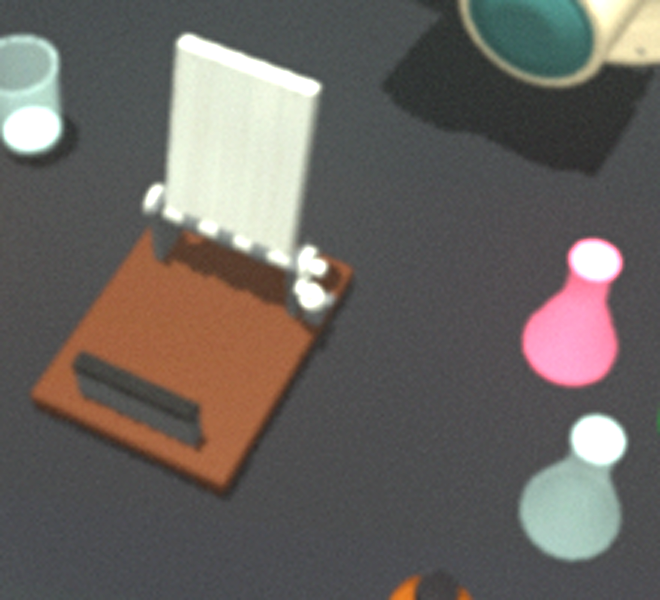

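Top crop: foot corners at full-image (298,192), (369,173), (397,264) and (324,285). Clear flask base at (209,264), rim at (195,257). The clear flask (scene 411,318) is colourless, which matches the description; the other three are coloured. The strut is on the left, which is +y.

```bash
cat > m.py <<'E'
from h import *
from scipy.optimize import least_squares
a=read_camera("scene");b=read_camera("top")
L=np.array([[110,85,22],[110,-85,22],[-110,-85,22],[-110,85,22]])/1e3
pt=np.array([[298.3,191.5],[368.7,173.3],[396.7,264],[324.3,285]])
ps=np.array([[294,311],[231.7,281.5],[337.3,239.5]])
def pose(p):
    R=np.array([[np.cos(p[2]),-np.sin(p[2]),0],[np.sin(p[2]),np.cos(p[2]),0],[0,0,1]]);return lambda l:l@R.T+[p[0],p[1],0]
def r(p):
    w=pose(p)(L);return np.r_[(project(b,w)-pt).ravel(),(project(a,w[[0,1,3]])-ps).ravel()]
o=least_squares(r,[.5,0,.2]);print(o.x,r(o.x).round(1))
T=pose(o.x);np.save("stand.npy",o.x)
for n,l in dict(hinge=[-60,0,75],seat=[25,0,79],tipface=[-60-156*np.sin(.26),0,75+156*np.cos(.26)]).items():print(n,T(np.array(l)/1e3).round(4))
print("flask base",onz(b,209.3,264.3,.004),"rim",onz(b,195.3,257.3,.118),"rim scene",onz(a,419.3,296.7,.118))
for n,u,v,z in[("bottlecap",206,182,.12),("beaker",464,253,.004),("ring",472,182,.026),("pinkbase",247,318,.004),("pinkrim",237,317,.118),("green",191,323,.004),("red",150,261,.004)]:print(n,onz(b,u,v,z).round(3))
E
python3 m.py
```

```text
[ 0.56593493 -0.00976949  0.2711933 ] [-2.2 -0.  -0.1 -1.5  1.3  0.7 -1.5  1.2  0.1  0.5 -3.2 -1.1  0.8 -1.6]
hinge [ 0.5081 -0.0258  0.075 ]
seat [ 0.59   -0.0031  0.079 ]
tipface [ 0.4695 -0.0366  0.2258]
flask base [0.48775474 0.29506744 0.004     ] rim [0.48739813 0.29472181 0.118     ] rim scene [0.48942207 0.29792572 0.118     ]
bottlecap [0.642 0.28  0.12 ]
beaker [ 0.51  -0.274  0.004]
ring [ 0.669 -0.296  0.026]
pinkbase [0.37  0.208 0.004]
pinkrim [0.371 0.208 0.118]
green [0.359 0.331 0.004]
red [0.495 0.43  0.004]
```

```bash
cat >> h.py <<'E'
from scipy.spatial.transform import Rotation as Ro
def delta(goal,yaw=None,tilt=0):
    "shift in tool mm to goal, turn to reach yaw(tool x heading) and tilt, pose"
    s=get_state();q=s["eef_rot"];R=Ro.from_quat([q[1],q[2],q[3],q[0]])
    print("t",round(s["t"],2),"tcp",s["ee_pos"].round(4),"F",s["force"].round(1),"gap",round(s["finger_gap"],3))
    print("tool x",R.as_matrix()[:,0].round(3),"z",R.as_matrix()[:,2].round(3),"shift mm",(R.inv().apply(np.array(goal)-s["ee_pos"])*1e3).round(1))
    if yaw is not None:
        G=Ro.from_euler("z",yaw)*Ro.from_euler("x",np.pi)*Ro.from_euler("y",tilt)
        print("turn",(R.inv()*G).as_rotvec().round(3))
E
python3 -m jog '[[[38,-41,4],[0,0,0],0],[[38,-41,4],[0,0,0],0],[[38,-41,4],[0,0,0],0],[[38,-41,4],[0,0,0],0],[[38,-41,4],[0,0,0],0],[[38,-41,4],[0,0,0],0],[[38,-41,4],[0,0,0],0],[[38,-41,4],[0,0,0],0],[[38,-41,4],[0,0,0],0],[[38,-41,4],[0,0,0],0]]' 20
python3 -c "
from h import *
delta([.402,-.055,.188],.271,.4)"
```

```text
t: 1.45
ee_pos: [0.4187, -0.0402, 0.1892]
eef_rot: [0.001, 0.99, 0.138, 0.003]
force: [1.2, -0.6, -0.1]
finger_gap: -0.001
t 1.45 tcp [ 0.4187 -0.0402  0.1892] F [ 1.2 -0.6 -0.1] gap -0.001
tool x [0.962 0.274 0.005] z [ 0.006 -0.002 -1.   ] shift mm [-20.1   9.7   1.1]
turn [0.002 0.395 0.007]
```

```bash
python3 -m jog '[[[-20,10,1],[0,0,0],0],[[0,0,0],[0,0.132,0.003],0],[[0,0,0],[0,0.132,0.003],0],[[0,0,0],[0,0.132,0],0],[[0,0,0],[0,0,0],0]]'
python3 -c "
from h import *
delta([.566-.115*np.cos(.271),-.0098-.115*np.sin(.271),.190],.271,.4)"
```

```text
t: 2.08
ee_pos: [0.4039, -0.0476, 0.1871]
eef_rot: [-0.028, 0.969, 0.141, 0.202]
force: [0.2, -0.6, 0.7]
finger_gap: -0.001
t 2.08 tcp [ 0.4039 -0.0476  0.1871] F [ 0.2 -0.6  0.7] gap -0.001
tool x [0.879 0.262 0.399] z [ 0.383  0.112 -0.917] shift mm [48.   7.9 17.8]
turn [-0.005 -0.011  0.017]
```

```bash
python3 -m jog '[[[12,2,4.5],[0,0,0],0],[[12,2,4.5],[0,0,0],0],[[12,2,4.5],[0,0,0],0],[[6,1,2],[0,0,0],0],[[3,0,1],[0,0,0],0],[[3,0,1],[0,0,0],0],[[3,0,1],[0,0,0],0]]'
python3 -m jog '[[[3,0,1.2],[0,0,0],0],[[3,0,1.2],[0,0,0],0],[[3,0,1.2],[0,0,0],0]]'
```

```text
t: 2.95
ee_pos: [0.4595, -0.0385, 0.1886]
eef_rot: [-0.027, 0.97, 0.147, 0.194]
force: [-10.2, -4.7, 3.7]
finger_gap: -0.001
t: 3.32
ee_pos: [0.4598, -0.0361, 0.184]
eef_rot: [-0.026, 0.971, 0.151, 0.184]
force: [-8.1, -5.1, 3.1]
finger_gap: -0.002
```

```bash
python3 -c "
from h import *
delta([.566-.102*np.cos(.271),-.0098-.102*np.sin(.271),.190],.271,.4)"
```

```text
t 3.33 tcp [ 0.4598 -0.0361  0.184 ] F [-8.1 -5.1  3.1] gap -0.002
tool x [0.887 0.283 0.365] z [ 0.349  0.107 -0.931] shift mm [ 9.   3.4 -3. ]
turn [-0.01   0.027  0.035]
```

```bash
python3 -m jog '[[[5,0.5,0],[-0.005,0.015,0.02],0],[[5,0.5,0],[-0.005,0.015,0.02],0]]';python3 -m jog '[[[6,0.5,0],[0,0.015,0.01],0],[[6,0.5,0],[0,0.015,0.01],0]]'
```

```text
t: 3.58
ee_pos: [0.4615, -0.0348, 0.1837]
eef_rot: [-0.027, 0.972, 0.133, 0.19]
force: [-12.8, -4.7, 4.9]
finger_gap: 0.001
t: 3.82
ee_pos: [0.4653, -0.0335, 0.1848]
eef_rot: [-0.03, 0.972, 0.125, 0.197]
force: [-11.4, -5.6, 4.4]
finger_gap: 0.003
```

```bash
python3 -c "
from h import *
delta([.566-.085*np.cos(.271),-.0098-.085*np.sin(.271),.192],.271,.4)"
```

```text
t 3.83 tcp [ 0.4653 -0.0335  0.1848] F [-11.4  -5.6   4.4] gap 0.003
tool x [0.891 0.232 0.391] z [ 0.376  0.108 -0.92 ] shift mm [19.8  3.8  0.5]
turn [-0.003 -0.002 -0.015]
```

```bash
python3 -m jog '[[[6.5,0.5,1.5],[0,0,0],0],[[6.5,0.5,1.5],[0,0,0],0],[[6.5,0.5,2],[0,0,0],0],[[6.5,0.5,2],[0,0,0],0]]';python3 -m jog '[[[6.5,0.5,2],[0,0,0],0],[[6.5,0.5,2],[0,0,0],0],[[6.5,0.5,2],[0,0,0],0],[[6.5,0.5,2],[0,0,0],0]]'; python3 -c "
from h import *
delta([.566-.065*np.cos(.271),-.0098-.065*np.sin(.271),.185],.271,.4)"
```

```text
t: 4.32
ee_pos: [0.4757, -0.0284, 0.1812]
eef_rot: [-0.03, 0.974, 0.131, 0.181]
force: [-12.8, -4.8, 7.4]
finger_gap: 0.004
t: 4.82
ee_pos: [0.4876, -0.0233, 0.1775]
eef_rot: [-0.03, 0.976, 0.137, 0.165]
force: [-12.1, -5.0, 8.2]
finger_gap: -0.002
t 4.83 tcp [ 0.4876 -0.0233  0.1775] F [-12.1  -5.    8.2] gap -0.002
tool x [0.908 0.257 0.33 ] z [ 0.314  0.103 -0.944] shift mm [15.8  8.  -2.5]
turn [-0.016  0.064  0.004]
```

```bash
python3 -m jog '[[[7,0.8,0.5],[0,0.02,0],0],[[7,0.8,0.5],[0,0.02,0],0],[[7,0.8,1],[0,0.02,0],0],[[7,0.8,1],[0,0.02,0],0]]';python3 -m jog '[[[7,0.8,1.5],[0,0.015,0],0],[[7,0.8,1.5],[0,0.015,0],0],[[7,0.8,1.5],[0,0.015,0],0],[[7,0.8,1.5],[0,0.015,0],0]]'; python3 -c "
from h import *
delta([.566-.03*np.cos(.271),-.0098-.03*np.sin(.271),.18],.271,.4)"
```

```text
t: 5.32
ee_pos: [0.5007, -0.0197, 0.1779]
eef_rot: [-0.035, 0.971, 0.141, 0.189]
force: [-9.7, -5.5, 4.1]
finger_gap: -0.002
t: 5.82
ee_pos: [0.5161, -0.0155, 0.1765]
eef_rot: [-0.039, 0.967, 0.144, 0.206]
force: [-8.3, -4.7, 0.5]
finger_gap: -0.002
t 5.83 tcp [ 0.5161 -0.0155  0.1765] F [-8.3 -4.7  0.5] gap -0.002
tool x [0.874 0.263 0.409] z [ 0.387  0.134 -0.912] shift mm [19.2  8.4  4.6]
turn [-0.026 -0.021  0.02 ]
```

```bash
python3 -m jog '[[[6.5,1,2.5],[-0.01,0,0.01],0],[[6.5,1,2.5],[-0.01,0,0],0],[[6.5,1,3],[0,0,0],0],[[6.5,1,3],[0,0,0],0]]';python3 -m jog '[[[6,1,3],[0,0,0],0],[[6,1,3],[0,0,0],0],[[6,1,3],[0,0,0],0],[[6,1,3],[0,0,0],0]]'; python3 -c "
from h import *
delta([.566-.0*np.cos(.271),-.0098-.00*np.sin(.271),.175],.271,.4)"
```

```text
t: 6.32
ee_pos: [0.5346, -0.0104, 0.1718]
eef_rot: [-0.031, 0.97, 0.14, 0.197]
force: [-5.2, -3.1, 1.1]
finger_gap: 0.001
t: 6.82
ee_pos: [0.5585, -0.0054, 0.1671]
eef_rot: [-0.033, 0.971, 0.14, 0.192]
force: [-0.2, -0.7, -0.0]
finger_gap: 0.0
t 6.83 tcp [ 0.5585 -0.0054  0.1671] F [-0.2 -0.7 -0. ] gap 0.0
tool x [0.887 0.26  0.382] z [ 0.364  0.117 -0.924] shift mm [ 8.5  6.3 -5.1]
turn [-0.016  0.008  0.013]
```

```bash
python3 -m jog '[[[3,0,0],[0,0,0],0],[[0,0,0],[0,0,0],0],[[0,0,0],[0,0,0],0]]';python3 -c "
from h import *
a=snap('scene','s1.png',(200,140,400,290),4)
p=np.load('stand.npy');c,s=np.cos(p[2]),np.sin(p[2]);print(p[0]+.025*c,p[1]+.025*s)
delta([p[0]+.025*c,p[1]+.025*s,.14],.271,0)"
```

```text
t: 7.2
ee_pos: [0.5643, -0.0048, 0.1698]
eef_rot: [-0.032, 0.97, 0.14, 0.195]
force: [0.4, -0.2, 0.1]
finger_gap: -0.002
0.5900212310644856 -0.0030724608559176796
t 7.25 tcp [ 0.5643 -0.0048  0.1698] F [0.2 0.4 0. ] gap -0.002
tool x [0.885 0.259 0.387] z [ 0.369  0.117 -0.922] shift mm [11.7  5.9 37.2]
turn [-0.011 -0.397  0.015]
```

View pics/s1.png

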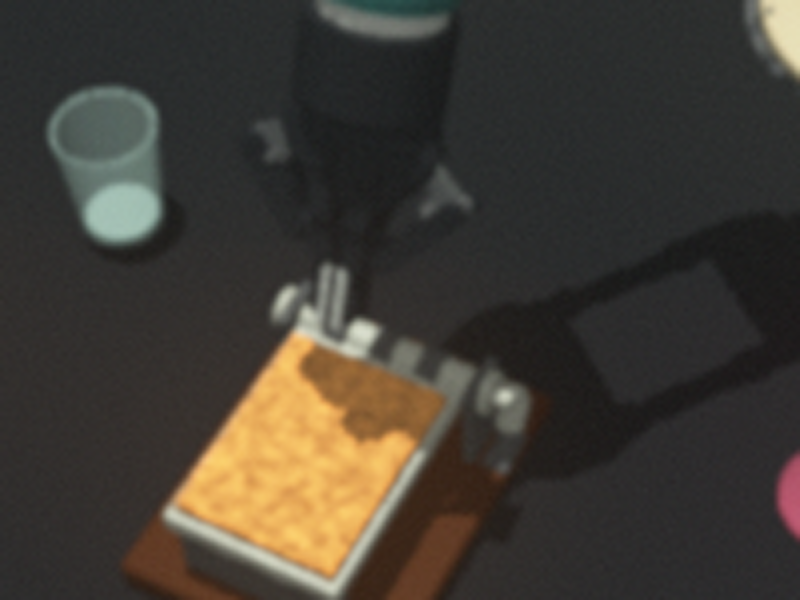

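The plate lies level, mat uppermost, with the mat corners at full-image (275,224), (311,239), (283,284) and (245,268). I'll check the middle against these and straighten the tool.

```bash
python3 -m jog '[[[12,6,5],[0,-0.132,0],0],[[0,0,0],[0,-0.132,0],0],[[0,0,0],[0,-0.132,0],0],[[0,0,0],[0,0,0.01],0]]';python3 -c "
from h import *
a=read_camera('scene')
P=np.array([onz(a,u,v,.086) for u,v in [(275,223.75),(311.25,238.75),(282.5,283.75),(244.5,267.5)]]);print(P.round(4),P.mean(0))
delta([.59,-.003,.11],.271,0)"
```

```text
t: 7.75
ee_pos: [0.576, -0.0072, 0.1688]
eef_rot: [-0.003, 0.991, 0.137, -0.007]
force: [1.0, 0.1, 0.2]
finger_gap: 0.002
[[ 0.541  -0.0614  0.086 ]
 [ 0.5155  0.0283  0.086 ]
 [ 0.6405  0.063   0.086 ]
 [ 0.6678 -0.0252  0.086 ]] [0.59118808 0.00115535 0.086     ]
t 7.8 tcp [ 0.5744 -0.0073  0.1687] F [-0.2  0.1 -0. ] gap 0.0
tool x [ 0.963  0.27  -0.013] z [-0.015  0.005 -1.   ] shift mm [16.9  0.6 58.5]
turn [-0.009  0.013  0.003]
```

```bash
python3 -m jog '[[[9,0,20],[-0.009,0.013,0],0],[[8,0,20],[0,0,0],0],[[0,0,18],[0,0,0],0],[[0,0,6],[0,0,0],0],[[0,0,3],[0,0,0],0]]';python3 -m jog '[[[0,0,2],[0,0,0],0],[[0,0,2],[0,0,0],0],[[0,0,2],[0,0,0],0]]';python3 -c "
from h import *
delta([.5905,-.001,.09],.271,0)"
```

```text
t: 8.43
ee_pos: [0.585, -0.0035, 0.1014]
eef_rot: [-0.001, 0.991, 0.135, 0.003]
force: [0.2, 0.4, -0.2]
finger_gap: 0.005
t: 8.8
ee_pos: [0.5855, -0.0038, 0.0968]
eef_rot: [-0.001, 0.991, 0.134, 0.005]
force: [0.4, 0.3, -0.4]
finger_gap: -0.003
t 8.8 tcp [ 0.5855 -0.0038  0.0968] F [ 0.4  0.3 -0.4] gap -0.003
tool x [0.964 0.266 0.01 ] z [ 0.01   0.003 -1.   ] shift mm [ 5.5 -1.4  6.9]
turn [ 0.    -0.01  -0.001]
```

```bash
for i in 1 2 3; do python3 -m jog '[[[1,0,2],[0,0,0],0],[[1,0,2],[0,0,0],0]]'|grep -E 'ee_pos|force'; done
```

```text
ee_pos: [0.5879, -0.0032, 0.0929]
force: [-0.5, 0.2, -0.6]
ee_pos: [0.5902, -0.0026, 0.0886]
force: [-0.4, -0.2, 0.3]
ee_pos: [0.5913, -0.0023, 0.0861]
force: [-8.4, -0.4, 22.8]
```

```bash
python3 -m jog '[[[0,0,-0.5],[0,0,0],0]]'|grep -E 'ee_pos|force'; python3 -c "
from h import *
delta([.5905,-.001,.09],.271,0);print(get_state()['force'],get_state()['t'])"
```

```text
ee_pos: [0.5914, -0.0023, 0.0873]
force: [0.6, -0.4, -0.0]
t 9.68 tcp [ 0.5914 -0.0023  0.0873] F [ 0.6 -0.4 -0. ] gap -0.0
tool x [0.964 0.267 0.01 ] z [ 0.01   0.002 -1.   ] shift mm [-0.5 -1.5 -2.7]
turn [ 0.001 -0.01  -0.001]
[ 0.57622697 -0.35054566 -0.04658463] 9.675
```

```bash
for i in 1 2 3; do python3 -m jog '[[[0,0,0.5],[0,0,0],0]]'|grep -E 'ee_pos|force'; done
```

```text
ee_pos: [0.5917, -0.0023, 0.0869]
force: [-0.2, -0.1, -0.5]
ee_pos: [0.5917, -0.0023, 0.0864]
force: [-2.0, 0.8, 4.4]
ee_pos: [0.5917, -0.0023, 0.0863]
force: [-1.5, 1.1, 6.9]
```

```bash
for i in 1 2 3 4 5; do python3 -m jog '[[[0,0,0.8],[0,0,0],0]]'|grep -E 'ee_pos|force'; done
```

```text
ee_pos: [0.5917, -0.0023, 0.0863]
force: [-2.0, 0.4, 7.8]
ee_pos: [0.5917, -0.0023, 0.0863]
force: [-1.0, 0.2, 6.1]
ee_pos: [0.5917, -0.0023, 0.0863]
force: [-2.4, -1.2, 6.8]
ee_pos: [0.5917, -0.0022, 0.0863]
force: [-2.0, 0.3, 6.4]
ee_pos: [0.5917, -0.0023, 0.0863]
force: [-2.5, 0.9, 6.9]
```

```bash
for s in 1; do python3 -m jog '[[[0,0,1.2],[0,0,0],0],[[0,0,1.2],[0,0,0],0]]'|grep -E 'ee_pos|force'; python3 -m jog '[[[0,0,1.3],[0,0,0],0],[[0,0,1.3],[0,0,0],0]]'|grep -E 'ee_pos|force';python3 -m jog '[[[0,0,1.3],[0,0,0],0],[[0,0,1.3],[0,0,0],0]]'|grep -E 'ee_pos|force'; done
```

```text
ee_pos: [0.5917, -0.0023, 0.0863]
force: [-2.7, 0.4, 8.8]
ee_pos: [0.5917, -0.0022, 0.0863]
force: [-3.5, 0.2, 9.4]
ee_pos: [0.5917, -0.0023, 0.0863]
force: [-2.6, -0.1, 9.7]
```

The force may ramp within each row, so I'll hold the target through camera calls and log the force.

```bash
python3 -m jog '[[[0,0,1.4],[0,0,0],0]]'|grep force; python3 -c "
from h import *
for i in range(12):
    print(get_state()['force'][2].round(1),end=' '); read_camera('top')
delta([.59,-.003,.09])"
```

```text
force: [-2.6, 0.7, 10.8]
10.8 10.3 10.7 9.9 10.5 10.4 9.8 10.1 10.3 10.9 10.7 10.5 t 12.15 tcp [ 0.5917 -0.0023  0.0863] F [-1.8 -0.1 10.2] gap 0.0
tool x [0.963 0.268 0.014] z [ 0.014  0.    -1.   ] shift mm [-1.8  0.2 -3.8]
```

```bash
python3 -m jog '[[[0,0,-20],[0,0,0],0],[[0,0,-45],[0,0,0],0.5],[[0,0,-45],[0,0,0],1],[[0,0,-45],[0,0,0],1],[[-3,-52,0],[0,0,0],1],[[-3,-52,0],[0,0,0],1],[[-3,-52,0],[0,0,0],1],[[-3,-52,0],[0,0,0],1],[[-3,-52,0],[0,0,0],1],[[0,0,0],[0,0,0],1]]' 
python3 -c "
from h import *
delta([.488,.296,.15],.271,0)
c=snap('scene','s2.png',(330,180,530,330),4)"
```

```text
t: 13.4
ee_pos: [0.5047, 0.2509, 0.2415]
eef_rot: [-0.0, 0.991, 0.133, 0.007]
force: [0.0, -0.9, -0.4]
finger_gap: 1.001
t 13.4 tcp [0.5047 0.2509 0.2415] F [ 0.  -0.9 -0.4] gap 1.001
tool x [0.964 0.265 0.013] z [ 0.013  0.002 -1.   ] shift mm [ -5.4 -48.   91.4]
turn [ 0.001 -0.013 -0.003]
```

View pics/s2.png

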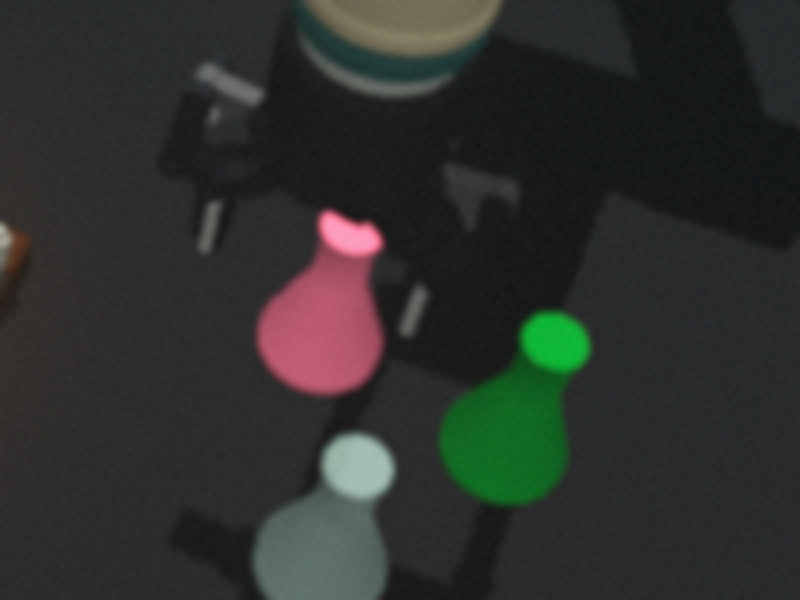

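The crop shows the clear, colourless flask with its rim at full-image (419,297), beside the pink and green ones. It matches the earlier estimate, and the jaws are open above it.

```bash
python3 -m jog '[[[-3,-25,0],[0,-0.013,0],1],[[-3,-24,0],[0,0,0],1],[[0,0,40],[0,0,0],1],[[0,0,40],[0,0,0],1],[[0,0,0],[0,0,0],1]]' 
python3 -c "
from h import *
delta([.488,.296,.078],.271,0)"
```

```text
t: 14.08
ee_pos: [0.4905, 0.2901, 0.159]
eef_rot: [0.003, 0.992, 0.13, 0.001]
force: [-0.8, -0.4, -0.4]
finger_gap: 1.0
t 14.07 tcp [0.4905 0.2901 0.159 ] F [-0.8 -0.4 -0.4] gap 1.0
tool x [0.966 0.257 0.002] z [ 0.003 -0.006 -1.   ] shift mm [-1.  -6.8 81. ]
turn [ 0.007 -0.002 -0.011]
```

```bash
python3 -m jog '[[[-1,-7,3],[0.007,0,0],1],[[0,0,30],[0,0,0],1],[[0,0,30],[0,0,0],1],[[0,0,16],[0,0,0],1],[[0,0,0],[0,0,0],1]]' 
python3 -c "
from h import *
delta([.488,.296,.078],.271,0)
b=snap('top','t2.png',(170,200,270,300),6)"
```

```text
t: 14.7
ee_pos: [0.4951, 0.2984, 0.0858]
eef_rot: [-0.003, 0.992, 0.128, 0.008]
force: [0.1, 0.5, 0.9]
finger_gap: 1.001
t 14.7 tcp [0.4951 0.2984 0.0858] F [0.1 0.5 0.9] gap 1.001
tool x [0.967 0.254 0.017] z [ 0.015  0.008 -1.   ] shift mm [-7.6  0.5  7.7]
turn [-0.004 -0.017 -0.015]
```

View pics/t2.png

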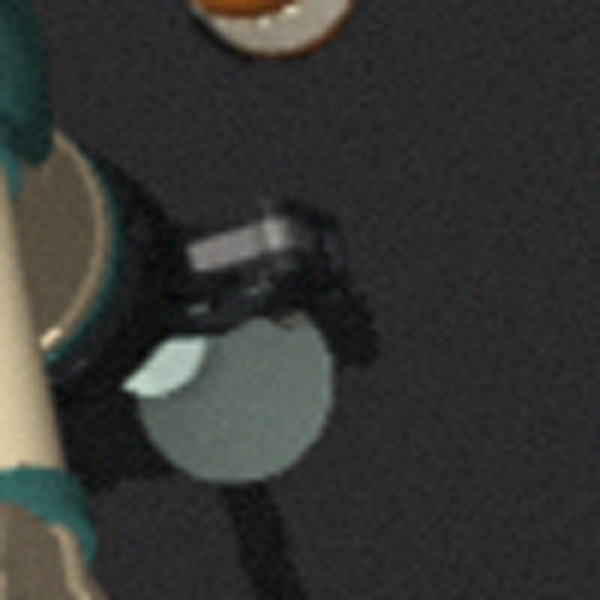

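The top view shows the flask untouched, base at (209,264). The tool sits about 8 mm too far out in x, so I'll correct that and grip.

```bash
python3 -m jog '[[[-7.5,0,4],[0,-0.017,0],1],[[0,0,2],[0,0,0],1],[[0,0,0],[0,0,0],1]]' | grep ee_pos
python3 -m jog '[[[0,0,0],[0,0,0],0.5],[[0,0,0],[0,0,0],0.3],[[0,0,0],[0,0,0],0.2],[[0,0,0],[0,0,0],0.2],[[0,0,0],[0,0,0],0.2],[[0,0,0],[0,0,0],0.2]]' 25
python3 -c "
from h import *
delta([.488,.296,.25],.271,0)"
```

```text
ee_pos: [0.4897, 0.2976, 0.0829]
t: 15.88
ee_pos: [0.4902, 0.2976, 0.0836]
eef_rot: [-0.003, 0.992, 0.128, 0.003]
force: [-0.6, 0.2, 0.4]
finger_gap: 0.391
t 15.88 tcp [0.4902 0.2976 0.0836] F [-0.6  0.2  0.4] gap 0.391
tool x [0.967 0.254 0.007] z [ 0.005  0.007 -1.   ] shift mm [  -1.4    0.2 -166.5]
turn [-0.005 -0.007 -0.014]
```

The 0.391 opening is about 33 mm, so the pads may be biting partly on the rim. I'll reopen and grip lower on the neck.

```bash
python3 -m jog '[[[0,0,0],[0,0,0],0.7],[[-1,0,6],[0,0,0],0.7],[[0,0,6],[0,-0.007,0],0.7],[[0,0,1],[0,0,0],0.7],[[0,0,0],[0,0,0],0.3],[[0,0,0],[0,0,0],0.2],[[0,0,0],[0,0,0],0.2],[[0,0,0],[0,0,0],0.2],[[0,0,0],[0,0,0],0.2]]' 30
python3 -c "
from h import *
delta([.488,.296,.25],.271,0)"
```

```text
t: 17.0
ee_pos: [0.4887, 0.2973, 0.0688]
eef_rot: [-0.002, 0.992, 0.128, -0.001]
force: [0.1, -0.3, -0.6]
finger_gap: 0.352
t 17.0 tcp [0.4887 0.2973 0.0688] F [ 0.1 -0.3 -0.6] gap 0.352
tool x [ 0.967  0.254 -0.002] z [-0.003  0.004 -1.   ] shift mm [  -1.4    0.2 -181.2]
turn [-0.005  0.002 -0.014]
```

```bash
python3 -m jog '[[[0,0,-10],[0,0,0],0.2],[[0,0,-20],[0,0,0],0.2],[[0,0,-35],[0,0,0],0.2],[[0,0,-35],[0,0,0],0.2],[[0,0,-35],[0,0,0],0.2],[[0,0,-35],[0,0,0],0.2],[[2,20,0],[0,0,0],0.2],[[3,35,0],[0,0,0],0.2],[[3,40,0],[0,0,0],0.2],[[3,40,0],[0,0,0],0.2],[[3,40,0],[0,0,0],0.2],[[3,40,0],[0,0,0],0.2],[[3,40,0],[0,0,0],0.2],[[2,20,0],[0,0,0],0.2],[[0,10,0],[0,0,0],0.2],[[0,0,0],[0,0,0],0.2]]'
python3 -c "
from h import *
delta([.5905,-.001,.165],.271,0)"
```

```text
t: 19.0
ee_pos: [0.5797, 0.0113, 0.2376]
eef_rot: [-0.002, 0.992, 0.127, -0.008]
force: [-0.9, -0.4, -1.2]
finger_gap: 0.35
t 19.0 tcp [0.5797 0.0113 0.2376] F [-0.9 -0.4 -1.2] gap 0.35
tool x [ 0.967  0.253 -0.016] z [-0.017  0.002 -1.   ] shift mm [ 8.5 15.1 72.4]
turn [-0.006  0.016 -0.015]
```

```bash
python3 -m jog '[[[4,8,15],[-0.006,0.016,0],0.2],[[4,7,25],[0,0,0],0.2],[[0,0,18],[0,0,0],0.2],[[0,0,8],[0,0,0],0.2],[[0,0,0],[0,0,0],0.2]]'
python3 -c "
from h import *
delta([.5905,-.001,.1554],.271,0)
a=snap('scene','s3.png',(200,140,400,290),4)"
```

```text
t: 19.62
ee_pos: [0.5897, 0.0055, 0.1708]
eef_rot: [-0.002, 0.991, 0.131, 0.001]
force: [-0.4, -0.0, -1.2]
finger_gap: 0.35
t 19.62 tcp [0.5897 0.0055 0.1708] F [-0.4 -0.  -1.2] gap 0.35
tool x [0.966 0.259 0.002] z [ 0.001  0.004 -1.   ] shift mm [-1.   6.5 15.4]
turn [-0.004 -0.002 -0.009]
```

View pics/s3.png

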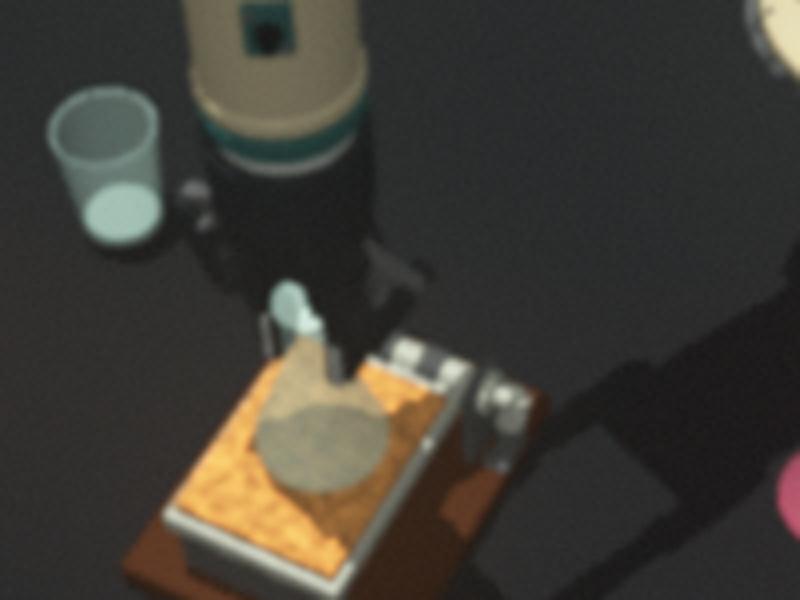

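The flask hangs upright over the mat, its base at crop (322,448), central and about 15 mm up. I'll lower it in fine steps.

```bash
python3 -m jog '[[[-1,6,4],[0,0,0],0.2],[[0,0,4],[0,0,0],0.2],[[0,0,2],[0,0,0],0.2],[[0,0,1],[0,0,0],0.2],[[0,0,0],[0,0,0],0.2]]'|grep -E 'ee_pos|force'
for i in 1 2; do python3 -m jog '[[[0,0,0.6],[0,0,0],0.2],[[0,0,0.6],[0,0,0],0.2]]'|grep -E 'ee_pos|force';done
```

```text
ee_pos: [0.5918, -0.0009, 0.1616]
force: [1.2, 0.1, -1.7]
ee_pos: [0.592, -0.001, 0.1605]
force: [-0.3, -0.4, -0.7]
ee_pos: [0.592, -0.0009, 0.1593]
force: [0.1, 0.2, -1.0]
```

```bash
for i in 1 2 3; do python3 -m jog '[[[0,0,0.6],[0,0,0],0.2],[[0,0,0.6],[0,0,0],0.2]]'|grep -E 'ee_pos|force';done; python3 -m jog '[[[0,0,0.5],[0,0,0],0.2]]'|grep -E 'ee_pos|force'
```

```text
ee_pos: [0.592, -0.0009, 0.158]
force: [0.6, -0.1, -1.8]
ee_pos: [0.592, -0.0009, 0.1567]
force: [0.6, 0.9, -0.7]
ee_pos: [0.592, -0.0009, 0.1554]
force: [-0.4, -0.2, -1.1]
ee_pos: [0.5922, -0.0009, 0.1552]
force: [-0.0, -0.4, 1.9]
```

```bash
python3 -m jog '[[[0,0,0.5],[0,0,0],0.2]]'|grep -E 'ee_pos|force'; python3 -c "
from h import *
for i in range(8):
    print(get_state()['force'].round(1),end=' '); read_camera('top')
"
```

```text
ee_pos: [0.5924, -0.0009, 0.1552]
force: [-0.2, 0.3, 2.6]
[-0.2  0.3  2.6] [-0.1  0.5  2.8] [-0.4 -0.   2.9] [-0.1  0.5  2.8] [-0.5 -0.1  2.3] [0.4 0.3 3.5] [ 0.4 -0.1  3.5] [0.2 0.4 3.2]
```

The mat bears about 4 N with the flask still held. Releasing.

```bash
python3 -m jog '[[[0,0,0],[0,0,0],0.42],[[0,0,0],[0,0,0],0.55],[[0,0,0],[0,0,0],0.75],[[0,0,0],[0,0,0],1],[[0,0,0],[0,0,0],1],[[0,0,0],[0,0,0],1]]'
python3 -m jog '[[[0,0,-6],[0,0,0],1],[[0,0,-20],[0,0,0],1],[[0,0,-40],[0,0,0],1],[[0,0,-40],[0,0,0],1],[[0,0,-30],[0,0,0],1],[[-50,0,0],[0,0,0],1],[[-50,0,0],[0,0,0],1],[[-50,0,0],[0,0,0],1],[[0,0,0],[0,0,0],1],[[0,0,0],[0,0,0],1]]'
python3 -c "
from h import *
a=snap('scene','s4.png',(150,140,450,365),2.6);b=snap('top','t4.png')
print(get_state()['force'])
for n,c in (('scene',a),('top',b)):
    for k,P in dict(base=[.5905,-.001,.09],rim=[.5905,-.001,.2046]).items(): print(n,k,project(c,P).round(1))
"
```

```text
t: 22.95
ee_pos: [0.5918, -0.001, 0.1536]
eef_rot: [-0.001, 0.991, 0.131, 0.003]
force: [-0.1, -0.3, 0.5]
finger_gap: 1.0
t: 24.2
ee_pos: [0.4441, -0.0417, 0.2972]
eef_rot: [0.0, 0.991, 0.131, 0.006]
force: [-0.2, -0.2, -0.2]
finger_gap: 0.999
[ 0.83075287 -1.16547253 -1.07617934]
scene base [[277.9 250.9]]
scene rim [[273.9 218.6]]
top base [[343.6 209.2]]
top rim [[346.5 193.8]]
```

View pics/s4.png

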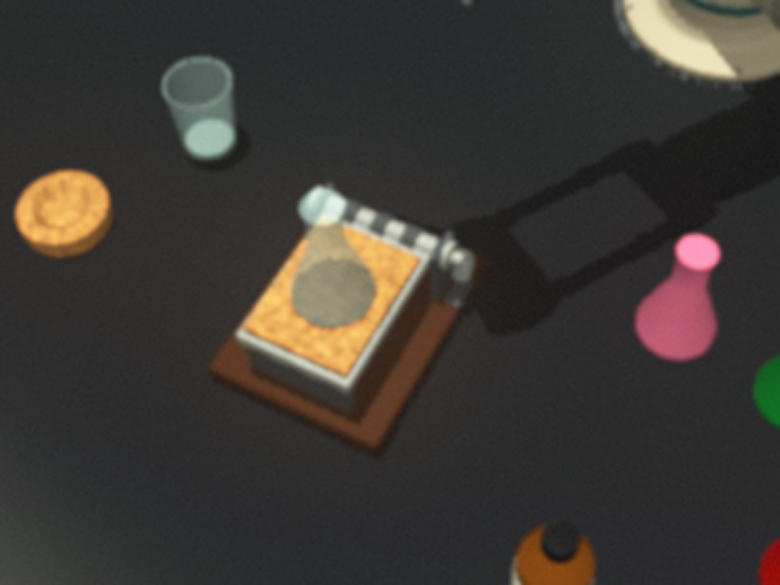

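View pics/t4.png

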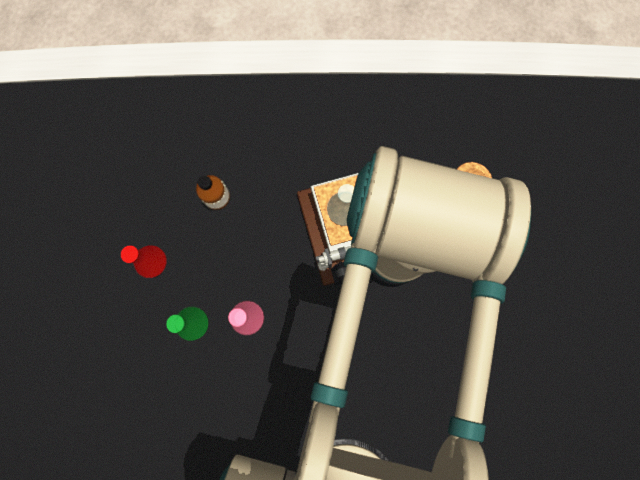

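The flask stands upright on the middle of the mat. Its rim is at (274,219) against (273.9,218.6) predicted, and its base at (278,252) against (277.9,250.9). The beaker, bottle and ring are where they were, and the arm is clear.

```bash
python3 -c "
from workcell import *
print(finish_job())"
```

```text
the job is handed in; nothing more can be done
None
```

I carried out the whole task and handed it in at about 24 s. The one real doubt is a force spike that came close to the 25 N limit.

- **Rest:** I pushed it over centre with about 9–15 N at most. A picture showed it lying level.
- **Mat:** I felt the mat's surface about 7.6 mm above the seat. I then leaned on it at about 10 N for 0.6 s.
- **Force spike:** On first touching the mat I stepped down too coarsely. One reading was 22.8 N vertical, about 24.3 N in total. The force is only sampled at the end of a row, so I cannot rule out that it briefly passed 25 N.
- **Flask:** My first grip seemed to catch the rim, so I gripped again lower on the neck. I set the clear flask down with about 4 N on the mat and then let go.

The last pictures show the flask upright, within about 2 pixels of where the mat's middle should appear. The arm is clear of everything, and the beaker and bottle look unmoved in the last pictures, as does the cork ring.

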